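# Set the sawing gauge's length stop and push the bar up to it

## Task

Set the bench sawing gauge: with the fingertips push the aluminium sliding stop along its rail towards the brass bar until it clicks into the groove of the brass index saddle and stays there. Then push the brass bar along its channel, pushing on its end away from the stop, until it rests against the stop, without knocking the stop out of the groove. Only push: do not grip the stop or the bar, do not lift the bar, leave the other things where they are, and finish clear of everything.

Things in the scene. Friction and masses are not known exactly. Their poses are not given: they have to be found in the camera images.
- gauge: Dark steel base plate of the sawing gauge, fixed: 12 mm thick, spans x -80..95 mm and y -235..185 mm of its frame; origin at bench level, z up. A steel rail 20 mm wide runs along y at x = +30 mm, its top 28 mm above the bench. A channel for the bar runs along y at x = -30 mm. At the start the stop is at the +y end, the bar at the -y end. The points below share these axes.
- channel (a point): Point on the channel's floor, 12 mm above the bench, at x -30, y -86 mm of the gauge, level with the saw slot. The channel is 23 mm wide, with a lip 5 mm wide and 4 mm high on either side; both lips are cut by the 3 mm slot here.
- stop (a joint): Stop's centre along the gauge's +y, m, range -0.03 to 0.15. Friction about 1.5 N; stays where left. From 16 mm before the groove's middle about 8 N lifts it over a ridge, then the push falls to nothing as it snaps the last 8 mm into the groove by itself; about 8 N either way pushes it out again. It can be pushed past and back.
- stop_top (a point): Middle of the stop's aluminium block's upper face, 60 mm above the bench, over the rail. The block is 40 mm long along the gauge's y (flat end faces 20 mm either side), 44 mm wide; its end faces reach from 36 to 60 mm above the bench. A black plunger knob, 16 mm across, stands on it up to 80 mm above the bench. Do not take hold of either.
- stop_pointer (a point): Tip of the stop's small dark pointer on the gauge's +x side, level with the middle of the stop's length, 42 mm above the bench. Axes as the gauge's.
- stop_face (a point): The stop's foot is an 18 mm wide block, 14 to 60 mm above the bench, hanging in the bar's channel, 60 mm to the gauge's -x side of the rail and joined to the stop by an arm; also 40 mm long. This point: middle of its end face that looks to the gauge's -y, 18 mm above the bench. The bar comes to rest against that face.
- saddle_gap (a point): Middle of the 6 mm gap between two upright brass teeth (each 14 mm long, 7 mm thick, up to 47 mm above the bench) on the index saddle, on the +x side of the rail. The saddle's place on the rail differs from run to run. Its groove across the rail, between two round ridges 16 mm apart, is level with this gap along y: the stop is home when its pointer points into the gap.
- bar: Brass bar 120 mm long (its y), 20 mm wide (x), 12 mm high, about 0.25 kg, loose, lying flat in the channel with its length along the gauge's y; origin in the middle of its underside, y pointing towards the stop.
- bar_front (a point): Middle of the bar's end face nearer the stop, at half its height.
- bar_tail (a point): Middle of the bar's other end face, at half its height; push here.
- punch: Bystander: dark steel punch, 11 mm across, 45 mm high, standing on the gauge plate at its edge nearest the robot. Origin: middle of its underside.
- ring: Bystander: steel finger ring 25 mm across, 6 mm high, lying on the gauge plate beyond the rail.
- block: Bystander: small brass block 24 x 45 x 16 mm, lying on the gauge plate beyond the rail.
- hammer: Bystander: hammer, 250 mm, lying to the right of the gauge.
- mallet: Bystander: mallet with white nylon head, 230 mm, head 38 mm across, lying left of the gauge.
- jar: Bystander: amber glass jar, 56 mm across, 65 mm high, right of the gauge.
- anvil: Bystander: steel bench block 75 x 75 x 22 mm, lying left of the gauge, on the robot's side.
Things that resemble listed ones, but are neither listed nor needed, are in the scene too. There is more than one size of the bar; the job needs the smallest.

How it is judged:
By the outcome, as a careful person would: the job done as asked, in the order asked, and still so for the second after the job is handed in, with the robot touching nothing.
It also fails if it takes over 61 s, if anything falls off the work surface, if the arm or the gripper's body presses on something with over 40 N, if the wrist force passes 120 N, or if a joint passes its speed limit or range.

## Robot

A 7-joint arm with a two-finger parallel gripper is mounted at the origin on the work surface. World frame = base frame: x ahead of the robot, y to its left, z up, the work surface at z = 0. Lengths are in m, angles in rad, forces in N, time in s.
With the tool pointing down it reaches from about 0.4 to 0.85 m from the base axis. Payload 4.5 kg.
Tool frame: the origin (TCP) lies on the centre line of the jaws, within the pads' length; the fingertips stand 25 mm ahead of it and the grasp point (between the pads) lies 6 mm ahead of it; z points along the fingers, y is the line along which they close (so a half turn about z gives the same grasp; the last joint's range is limited). The gripper opens to 88 mm and grips with 3 to 60 N. Pads are 18 mm wide; open, the fingers measure 123 mm over their backs; the gripper's body (75 mm by 187 mm) begins 45 mm behind the grasp point.
Start: joints at [1.201, 0.689, -0.195, 1.565, 0.157, 0.902, -0.215], TCP at [0.246, -0.575, 0.264] pointing down, gripper open.
Joint ranges: [-3.01, 3.01], [-0.46, 2.08], [-1.47, 1.51], [0.13, 2.56], [-1, 4.14], [0.04, 2.09], [-2.66, 2.66]. Speed limits (rad/s): [2.57, 2.57, 3.14, 3.14, 3.14, 3.14, 3.14].

## Interface

Orientations are given as a rotation vector (axis times angle).
In Python, from rig import ctrl, viewer gives the robot as it stands.
- The arm moves only by the tool step_arm, never from a script. Its argument "motion" is a list of rows, each a list of 5 numbers: the opening, from 0 (shut) to 1 (fully open), then the shift along the tool's x, y, z in cm, then the turn about the tool's z in degrees. In form: [[hand, dx, dy, dz, roll], ...]. A call has 1 to 12 rows; each row is the pose to reach, as a shift and turn from the pose commanded when the call began, along the tool's axes at that moment; what a row does not reach only later rows make up. A row lasts 1/10 s, in which the tool goes at most 50 mm and 8.59 degrees, less where a joint would pass 70% of its speed; a pose out of reach is approached as far as the arm can. A call with a gripper value outside its range is refused whole. The fingers move at their own pace and stop on an object; "force" is the grip in N (left out, the last holds). Time passes only in rows, so rows that repeat a pose let the fingers close. It gives the time, the measured TCP pose, the force, the opening and the grip force at its end, in the units of the state.
- ctrl.observe(): the state, without advancing time (a new reading comes with each control period).
- viewer.read_camera(name): name is "side" or "top" or "wrist"; returns a dict with "frame" (384x512x3 uint8, red, green, blue), "range_z" (384x512 float32, m along the optical axis (not along the pixel's ray), 0 where there is no reading), "fx", "fy", "cx", "cy" (pixels), "T" (4x4, takes a point from camera to world coordinates); the wrist camera has in their place "T_tool_cam" (4x4, takes a point from camera to tool coordinates, whose origin is the TCP and whose axes are the flange's). Camera axes: x right, y down, z forward; pixel columns grow to the right and rows downward; lengths in m; the calibration is good to about 2 mm. The wrist camera is an equidistant fisheye: a pixel r from the principal point sees the ray r / f radians off the axis. A picture is of the moment at which its call begins: read the wrist's pose just before it.
- ctrl.hand_in(): hands the job in; it is judged then, once.
Trained networks look in a picture, given as the dict that the camera call returned (one of the last four; its "shot" number tells which), for a name from the list of things; names that differ only in an ending like _2 or _b are one class to them, and where a whole thing is asked for, a point or a joint stands for the part that bears it (a point fixed in the world has none). Each returns a list of dicts, best first, with "score" (0 to 1); they miss things now and then, are a little off and sometimes report something else, mostly with a low value. They report only what shows in the picture. A call takes as long as a camera call. They do not tell look-alikes from the thing itself.
- viewer.silhouettes(thing, picture): "pixels" (384x512 bool, what is visible of it) and "uv" ([column, row] in pixels, amid what is visible of it).
- viewer.landmark_of(thing, picture): "uv" ([column, row] in pixels: a listed point, or the origin of a listed thing).
The state is a dict: "clock": time; "joint_positions": joint angles; "qvel": joint speeds; "tau": joint torques, N m; "eef_pos": TCP position; "orientation": TCP orientation; "ft_force": force on the tool from outside, world axes, zero at the start; "ft_torque": the same for the moment, N m; "width": finger opening in m; "gripper_force": force on a finger pad.
Only numpy, scipy, OpenCV 4.12 (cv2) and the standard library are available. Lean on these libraries where they do the work, as an engineer would, in place of code of your own. Each camera call takes 0.05 s, during which the arm holds its last target. There are 200 camera calls.

## Working session

There is one attempt and no reset: what is moved stays moved. The work goes in short steps, Python scripts to look and compute and a tool call to move; the robot and the scene stay as the last step left them, time stands still between calls to the robot, and variables do not carry over. Pictures are saved under pics/ and viewed, at most 10 in all, crops included, and the job is handed in when it is done.

Besides the shell and the picture viewer there is one more tool, called after ">>>" as a command line: name --pt "numbers of a row" for each row, then --argument value for the rest. step_arm: Moves the arm, as the interface text tells. Its arguments: {"type":"object","properties":{"motion":{"type":"array"},"force":{"type":"number"}},"required":["motion"]}

```bash
mkdir -p pics
cat > h.py <<'E'
import numpy as np, cv2
from rig import ctrl, viewer
from scipy.spatial.transform import Rotation as R
def look(n): return viewer.read_camera(n)
def save(p,name,crop=None,s=1):
    im=cv2.cvtColor(p["frame"],cv2.COLOR_RGB2BGR)
    if crop: a,b,c,d=crop; im=im[b:d,a:c]
    cv2.imwrite("pics/"+name,cv2.resize(im,None,fx=s,fy=s,interpolation=cv2.INTER_CUBIC))
def ray(p,uv): return np.array([(uv[0]-p["cx"])/p["fx"],(uv[1]-p["cy"])/p["fy"],1.])
def atz(p,uv,z):
    T=np.array(p["T"]); d=T[:3,:3]@ray(p,uv); o=T[:3,3]; return o+d*(z-o[2])/d[2]
def depth(p,uv):
    u,v=int(round(uv[0])),int(round(uv[1])); w=p["range_z"][max(v-1,0):v+2,max(u-1,0):u+2]; w=w[w>0]
    if not len(w): return None
    T=np.array(p["T"]); return T[:3,:3]@(ray(p,uv)*np.median(w))+T[:3,3]
E
python3 - <<'E'
from h import *
np.set_printoptions(precision=4,suppress=True)
for n in("top","side"):
    p=look(n); save(p,n+"0.png",s=1.5)
    print(n,np.array(p["T"]).round(3).tolist(),p["fx"])
    for t in "gauge channel stop_top stop_pointer stop_face saddle_gap bar bar_front bar_tail punch ring block".split():
        for d in viewer.landmark_of(t,p)[:3]: print(t,round(d["score"],2),np.round(d["uv"],1),depth(p,d["uv"]))
s=ctrl.observe();print(s["eef_pos"],s["orientation"],s["width"],s["ft_force"])
E
```

```text
top [[-0.001, -0.995, 0.095, 0.417], [-1.0, 0.001, 0.003, 0.014], [-0.003, -0.095, -0.995, 1.012], [0.0, 0.0, 0.0, 1.0]] 373.47042883840294
gauge 0.96 [249.  163.7] [0.5735 0.0417 0.0121]
channel 0.76 [281.  166.2] [ 0.5649 -0.0441  0.0228]
channel 0.46 [249.8 161.2] [0.5805 0.0396 0.0109]
stop_top 0.9 [204.  159.5] [0.5764 0.1559 0.0636]
stop_pointer 0.63 [199.4 152.3] [0.5984 0.1708 0.0467]
stop_pointer 0.28 [274.9 169.1] [ 0.5581 -0.0281  0.0162]
stop_face 0.71 [215.5 181. ] [0.5265 0.1318 0.0125]
saddle_gap 0.49 [232.8 136.9] [0.6472 0.086  0.0123]
bar 0.78 [300.7 164.9] [ 0.5683 -0.0967  0.0233]
bar 0.7 [322.  263.6] [ 0.3078 -0.1503  0.0169]
bar 0.64 [207.  259.4] [0.3188 0.1515 0.0173]
bar_front 0.84 [276.2 170.2] [ 0.5542 -0.0312  0.0224]
bar_front 0.71 [332.5 235. ] [ 0.3822 -0.1793  0.0167]
bar_front 0.7 [202.5 287.7] [0.2459 0.1624 0.0167]
bar_tail 0.83 [318.7 159.3] [ 0.5851 -0.1467  0.013 ]
bar_tail 0.82 [315.3 293.5] [ 0.2312 -0.1315  0.0171]
bar_tail 0.79 [212.4 221.7] [0.4174 0.1405 0.0002]
punch 0.52 [232.5 194.4] [0.4902 0.0858 0.0129]
ring 0.58 [201.7 160. ] [0.572
[... 766 characters left out ...]
 [223.7 174.7] [ 0.5714 -0.087   0.027 ]
bar_front 0.97 [287.2 167.2] [ 0.3917 -0.1845  0.0039]
bar_front 0.68 [323.6 268.1] [0.2402 0.1652 0.0145]
bar_front 0.46 [226.5 187.8] [ 0.5518 -0.0438  0.0197]
bar_tail 0.88 [262.8 248.2] [0.4053 0.1402 0.0156]
bar_tail 0.78 [223.6 160.8] [ 0.5906 -0.158   0.013 ]
bar_tail 0.55 [339.3 186.9] [ 0.2251 -0.1294  0.0126]
punch 0.34 [222.4 238.3] [0.5085 0.1638 0.0608]
punch 0.27 [225.9 189.9] [ 0.5521 -0.0373  0.0174]
ring 0.65 [197.9 234. ] [0.5725 0.1685 0.0664]
ring 0.39 [180.4 239.3] [0.6284 0.1596 0.0131]
block 0.53 [189.4 190.3] [ 0.6533 -0.0044  0.0261]
[ 0.2456 -0.5748  0.2638] [3.0777 0.63   0.0001] 0.08779877547130178 [-0.4367 -0.5582 -0.0737]
```

View pics/top0.png

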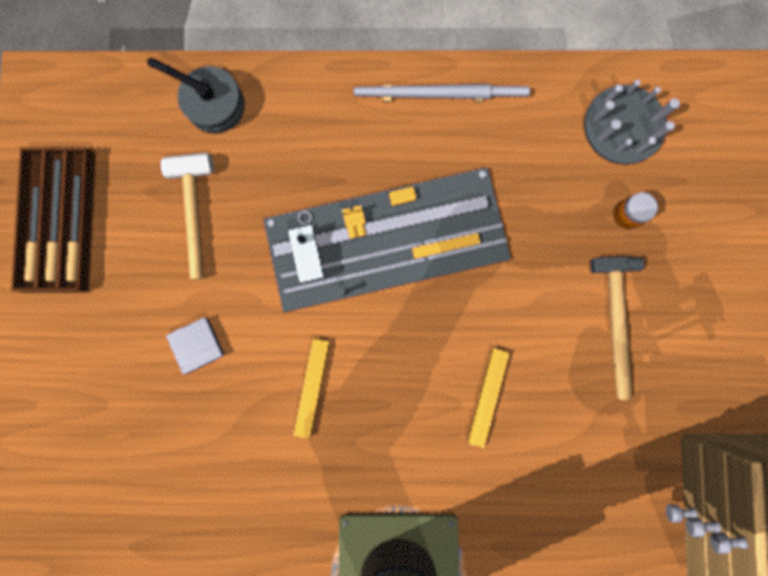

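Run:
```python
from h import *
p=look("top"); save(p,"top1.png",(170,95,350,230),4.4)
p=look("side"); save(p,"side1.png",(140,130,270,270),4.2)
```

```text
(no output)
```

View pics/top1.png

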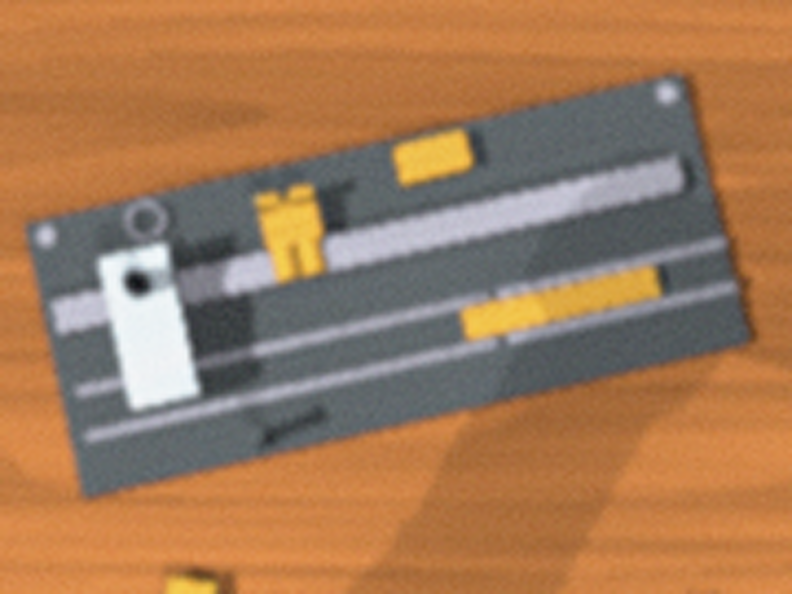

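View pics/side1.png

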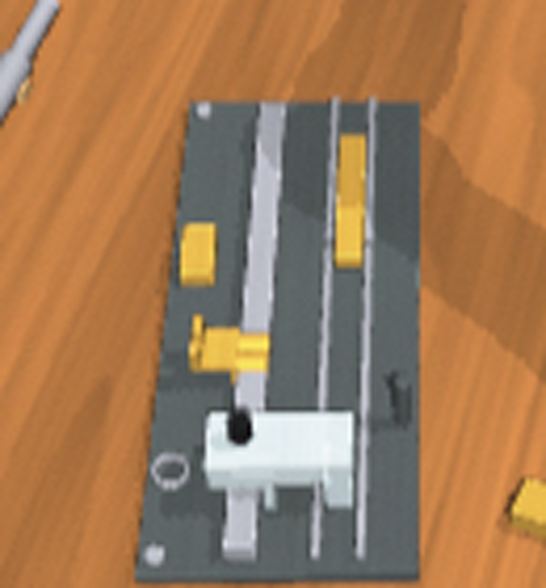

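The bar in the channel, top-picture crop (560,300), is the 120 mm one. Look-alikes are the two longer bars on the bench at full-picture (311,388) and (490,397), and the small block at crop (433,157). The stop is at crop (150,320) with its knob at (138,282). The saddle is at (290,230), with its teeth on the far side at (268,200) and (300,190). The ring is at (145,218) and the punch at (290,425).

Run:
```python
from h import *
np.set_printoptions(precision=4,suppress=True)
p=look("top")
c=np.array([(28,222),(690,75),(750,340),(82,495)])/4.4+[170,95]
w=np.array([atz(p,u,.012)[:2] for u in c])
g=np.array([(95,185),(95,-235),(-80,-235),(-80,185)])/1e3
gc,wc=g.mean(0),w.mean(0)
def fit(w):
    U,S,V=np.linalg.svd((g-gc).T@(w-wc)); M=(U@V).T; return M,wc-M@gc
M,t=fit(w); print("yaw",np.degrees(np.arctan2(M[1,0],M[0,0])),"t",t,"res mm",(w-(g@M.T+t))*1e3)
# edges refined from depth: plate pixels z~12mm
for n in("top","side"):
    p=look(n); 
    m=viewer.silhouettes("gauge",p)[0]["pixels"]
    v,u=np.nonzero(m); q=np.array([atz(p,(a,b),.012)[:2] for a,b in zip(u,v)]).astype(np.float32)
    r=cv2.minAreaRect(q); print(n,"rect",r)
    G=lambda P:(M.T@(np.array(P)[:2]-t)*1e3).round(1)
    for nm,z in dict(stop_top=.06,stop_pointer=.042,stop_face=.018,saddle_gap=.047,bar=.012,bar_front=.018,bar_tail=.018,channel=.012,punch=.012,ring=.012,block=.012).items():
        for d in viewer.landmark_of(nm,p)[:2]: print(n,nm,round(d["score"],2),G(atz(p,d["uv"],z)))
    for nm,z in dict(stop=.06,saddle_gap=.03,bar=.024).items():
        for d in viewer.silhouettes(nm,p)[:3]:
            v,u=np.nonzero(d["pixels"]); q=np.array([G(atz(p,(a,b),z)) for a,b in zip(u,v)])
            print(n,"sil",nm,round(d["score"],2),np.percentile(q,[1,99],axis=0).tolist())
np.savez("g.npz",M=M,t=t)
```

```text
yaw 12.710308813735452 t [0.5735 0.0393] res mm [[-1.6004 -1.3418]
 [-1.6528 -2.1639]
 [ 2.711   2.593 ]
 [ 0.5423  0.9126]]
top rect ((0.5849870443344116, 0.019214317202568054), (0.17840158939361572, 0.4215024709701538), 13.416229248046875)
top stop_top 0.68 [ 33.6 120.7]
top stop_pointer 0.87 [ 57.4 126.4]
top stop_face 0.98 [-29.3 106.2]
top stop_face 0.38 [ 79.5 114.2]
top saddle_gap 0.77 [72.7 30.7]
top bar 0.88 [ -28.6 -123.5]
top bar 0.58 [-303.4 -127. ]
top bar_front 0.83 [-237.1 -173.6]
top bar_front 0.73 [-299.9  198.6]
top bar_tail 0.64 [-137.8  121.4]
top bar_tail 0.63 [ -34.7 -177. ]
top channel 0.75 [-26.9 -86.7]
top channel 0.49 [-28.4 -63.7]
top punch 0.5 [-68.4  68.4]
top ring 0.51 [ 76.3 117.7]
top ring 0.43 [82.3 14.2]
top block 0.46 [ 82.6 -63.2]
top block 0.28 [-27.2 -55.9]
top sil saddle_gap 0.71 [[20.423000000000002, 10.6], [72.736, 42.877]]
top sil bar 0.66 [[-39.9, -178.88], [-20.304000000000002, -65.90800000000002]]
top sil bar 0.64 [[-381.798, -179.998], [-229.70199999999997, -83.234]]
top sil bar 0.43 [[-79.5, -223.2], [89.2, 180.9]]
side rect ((0.58730006
[... 205 characters left out ...]
ddle_gap 0.65 [73.4 25.9]
side bar 0.86 [-221.6  166.9]
side bar 0.71 [ -22.6 -133.6]
side bar_front 0.82 [-298.6  204.6]
side bar_front 0.79 [-229.8 -172.3]
side bar_tail 0.79 [-372.1  -73.8]
side bar_tail 0.78 [-143.5  141.9]
side channel 0.77 [-38.2 -88. ]
side punch 0.5 [-74.3  77. ]
side ring 0.37 [ 78.2 115. ]
side ring 0.25 [-103.3  358.2]
side block 0.51 [ 86.8 -72.2]
side block 0.15 [ 73.3 109.4]
side sil stop 0.94 [[-39.633, 102.1], [52.46600000000001, 165.4]]
side sil saddle_gap 0.64 [[22.594, 2.5], [73.909, 45.4]]
side sil bar 0.76 [[-296.368, 131.0], [-139.3, 219.4]]
side sil bar 0.67 [[-379.658, -172.5], [-226.121, -69.2]]
side sil bar 0.51 [[-38.162, -179.9], [-16.338, -55.9]]
```

>>> step_arm --pt "0 30 -30 0 -80" --pt "0 30 -30 0 -80" --pt "0 30 -30 0 -80" --pt "0 30 -30 0 -80" --pt "0 30 -30 0 -80" --pt "0 30 -30 0 -80" --pt "0 30 -30 0 -80" --pt "0 30 -30 0 -80" --pt "0 30 -30 0 -80" --pt "0 30 -30 0 -80" --pt "0 30 -30 0 -80" --pt "0 30 -30 0 -80"

```text
clock: 4.25
eef_pos: [0.4034, -0.1816, 0.2637]
orientation: [1.956, 2.458, -0.001]
ft_force: [-0.6, 0.0, 0.3]
width: 0.0003
gripper_force: 0.0
```

```bash
cat >> h.py <<'E'
YAW=np.radians(13.2); c,s=np.cos(YAW),np.sin(YAW); M=np.array([[c,-s],[s,c]])
t=np.array([.586,.020])-M@[.0075,-.025]
def toG(P): return (M.T@(np.array(P)[:2]-t)*1e3).round(1)
def go(gx,gy,z):
    o=ctrl.observe(); A=R.from_rotvec(o["orientation"]); w=np.r_[t+M@[gx/1e3,gy/1e3],z]
    ang=np.degrees(np.arctan2(*A.as_matrix()[[1,0],0]))
    print("shift cm",(A.inv().apply(w-o["eef_pos"])*100).round(2),"roll to gauge y",round(ang-103.2,2))
def st():
    o=ctrl.observe(); print(o["clock"],"G",toG(o["eef_pos"]),o["eef_pos"].round(4) if hasattr(o["eef_pos"],"round") else o["eef_pos"],"F",np.round(o["ft_force"],2),"w",round(o["width"],4),"q",np.round(o["joint_positions"],2))
E
python3 -c "
from h import *
st();go(30,175,.2);print(t)"
```

```text
4.25 G [-216.3 -179.6] [ 0.4034 -0.1816  0.2637] F [-0.59  0.03  0.33] w 0.0003 q [ 0.7   0.5  -0.58  2.08  0.43  0.68  0.07]
shift cm [35.54 24.5   6.35] roll to gauge y -0.2
[0.57298939 0.04262684]
```

>>> step_arm --pt "0 35.5 24.5 6.4 0.2" --pt "0 35.5 24.5 6.4 0.2" --pt "0 35.5 24.5 6.4 0.2" --pt "0 35.5 24.5 6.4 0.2" --pt "0 35.5 24.5 6.4 0.2" --pt "0 35.5 24.5 6.4 0.2" --pt "0 35.5 24.5 6.4 0.2" --pt "0 35.5 24.5 6.4 0.2" --pt "0 35.5 24.5 6.4 0.2" --pt "0 35.5 24.5 6.4 0.2" --pt "0 35.5 24.5 6.4 0.2" --pt "0 35.5 24.5 6.4 0.2"

```text
clock: 5.45
eef_pos: [0.5616, 0.2178, 0.1995]
orientation: [1.96, 2.454, -0.003]
ft_force: [-0.4, -0.4, 0.5]
width: 0.0006
gripper_force: 0.0
```

```bash
python3 -c "
from h import *
st();go(30,175,.07)
p=look('wrist');save(p,'w1.png',s=1.5);print(p['T_tool_cam'],p['fx'],p['cx'],p['cy'])"
```

```text
5.45 G [ 28.9 173.1] [0.5616 0.2178 0.1995] F [-0.43 -0.4   0.55] w 0.0006 q [-0.19  0.77 -0.45  1.69  0.45  0.79 -0.63]
shift cm [ 0.22  0.12 12.95] roll to gauge y -0.44
[[-6.01108992e-04 -9.65618970e-01 -2.59960848e-01  6.79149837e-02]
 [ 9.99999561e-01 -7.67371554e-04  5.38080264e-04  1.22273541e-03]
 [-7.19067070e-04 -2.59960411e-01  9.65619008e-01 -1.19942588e-01]
 [ 0.00000000e+00  0.00000000e+00  0.00000000e+00  1.00000000e+00]] 297.3186396354542 257.57504503174715 187.22401275110187
```

View pics/w1.png

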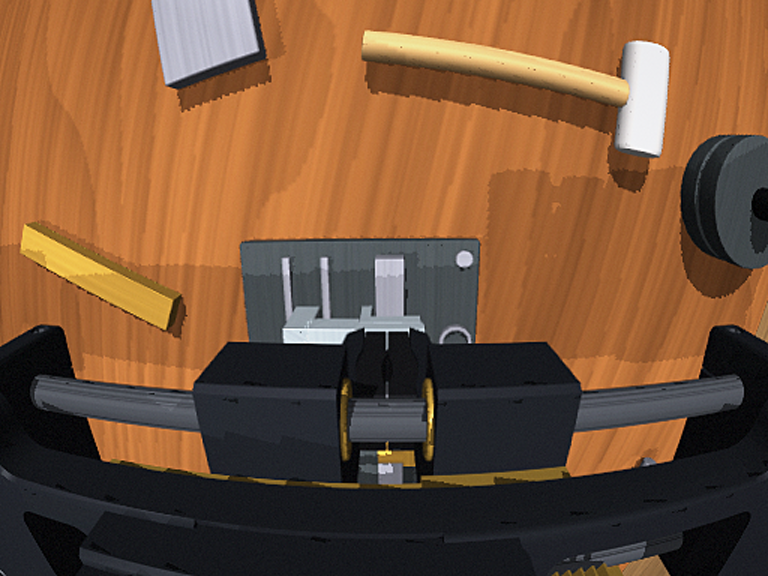

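The picture shows the fingers at (385,400) behind the stop's end at (350,330), and the way down is free.

>>> step_arm --pt "0 0.8 0.1 3 0.4" --pt "0 0.8 0.1 6 0.4" --pt "0 0.8 0.1 9 0.4" --pt "0 0.8 0.1 11 0.4" --pt "0 0.8 0.1 12.5 0.4" --pt "0 0.8 0.1 13 0.4" --pt "0 0.8 0.1 13 0.4"

```text
clock: 6.2
eef_pos: [0.5608, 0.2277, 0.0696]
orientation: [1.967, 2.45, -0.001]
ft_force: [-0.4, 0.0, -0.2]
width: 0.0005
gripper_force: 0.0
```

```bash
python3 -c "
from h import *
st();go(30,175,.07)
p=look('side');save(p,'s2.png',(140,150,290,280),4.6)"
```

```text
6.2 G [ 30.4 183. ] [0.5608 0.2277 0.0696] F [-0.45  0.01 -0.16] w 0.0005 q [-0.27  0.95 -0.34  1.74  0.56  0.54 -0.75]
shift cm [-0.8  -0.03 -0.03] roll to gauge y -0.71
```

View pics/s2.png

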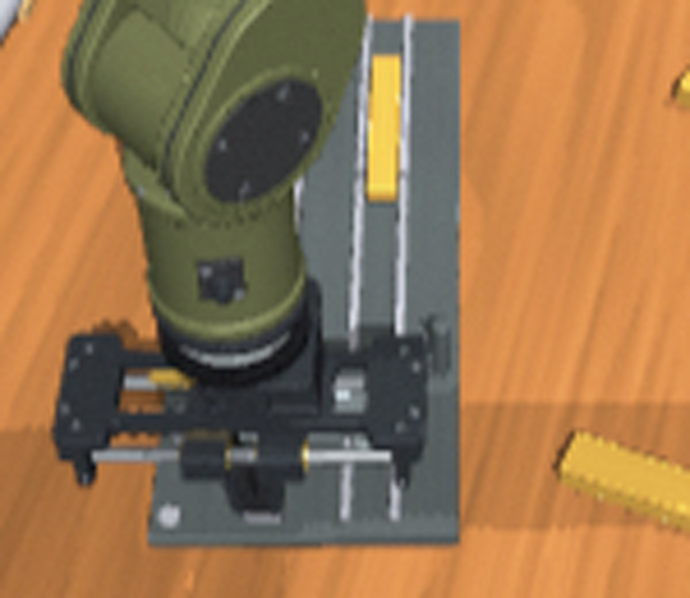

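>>> step_arm --pt "0 -0.7 0 0 -0.7" --pt "0 -1.2 0 0 -0.7" --pt "0 -1.7 0 0 -0.7" --pt "0 -2.0 0 0 -0.7" --pt "0 -2.3 0 0 -0.7"

```text
clock: 6.75
eef_pos: [0.5659, 0.2055, 0.0699]
orientation: [1.951, 2.462, 0.0]
ft_force: [0.2, 0.3, -0.2]
width: 0.0001
gripper_force: 0.0
```

>>> step_arm --pt "0 -0.3 0 0 0" --pt "0 -0.6 0 0 0" --pt "0 -0.9 0 0 0"

```text
clock: 7.05
eef_pos: [0.5678, 0.1971, 0.0697]
orientation: [1.95, 2.463, 0.0]
ft_force: [-0.6, -0.3, 0.3]
width: 0.0005
gripper_force: 0.0
```

>>> step_arm --pt "0 -0.2 0 0 0" --pt "0 -0.4 0 0 0" --pt "0 -0.6 0 0 0"

```text
clock: 7.35
eef_pos: [0.5689, 0.1921, 0.0697]
orientation: [-1.949, -2.463, -0.001]
ft_force: [-0.1, 2.3, -0.6]
width: 0.0005
gripper_force: 0.8
```

>>> step_arm --pt "0 -0.2 0 0 0" --pt "0 -0.4 0 0 0" --pt "0 -0.6 0 0 0"

```text
clock: 7.65
eef_pos: [0.5705, 0.1856, 0.0697]
orientation: [-1.95, -2.463, -0.0]
ft_force: [-1.3, 1.1, -0.7]
width: 0.0006
gripper_force: 0.8
```

```bash
python3 -c "
from h import *
st()
for n in ('top','side'):
  p=look(n)
  for nm,z in dict(stop_top=.06,stop_face=.018,stop_pointer=.042,saddle_gap=.047).items():
    print(n,nm,[(round(d['score'],2),toG(atz(p,d['uv'],z))) for d in viewer.landmark_of(nm,p)[:2]])
"
```

```text
7.65 G [ 30.2 139.7] [0.5705 0.1856 0.0697] F [-1.29  1.15 -0.69] w 0.0006 q [-0.19  0.95 -0.35  1.76  0.58  0.53 -0.68]
top stop_top []
top stop_face []
top stop_pointer []
top saddle_gap []
side stop_top [(0.72, array([ 26.2, 112.9]))]
side stop_face [(0.63, array([-30.8,  87.2]))]
side stop_pointer [(0.65, array([-34.2, -43.9]))]
side saddle_gap []
```

>>> step_arm --pt "0 -0.6 0 0 0" --pt "0 -1.2 0 0 0" --pt "0 -1.8 0 0 0" --pt "0 -2.4 0 0 0" --pt "0 -3.0 0 0 0" --pt "0 -3.6 0 0 0" --pt "0 -4.2 0 0 0" --pt "0 -4.8 0 0 0" --pt "0 -5.2 0 0 0" --pt "0 -5.5 0 0 0"

```text
clock: 9.15
eef_pos: [0.5832, 0.1314, 0.0697]
orientation: [1.951, 2.462, -0.0]
ft_force: [-0.9, 0.4, 0.7]
width: 0.0003
gripper_force: 0.8
```

>>> step_arm --pt "0 -0.2 0 0 0" --pt "0 -0.4 0 0 0" --pt "0 -0.4 0 0 0"

```text
clock: 9.45
eef_pos: [0.5841, 0.1276, 0.0696]
orientation: [1.951, 2.462, -0.001]
ft_force: [-0.6, -0.2, -0.3]
width: 0.0002
gripper_force: 0.2
```

```bash
python3 -c "
from h import *
st()
for n in ('top','side'):
  p=look(n); save(p,n+'3.png',(170,95,350,230),4.4)
  for nm,z in dict(stop_top=.06,stop_face=.018,stop_pointer=.042,saddle_gap=.047).items():
    print(n,nm,[(round(d['score'],2),toG(atz(p,d['uv'],z))) for d in viewer.landmark_of(nm,p)[:2]])
"
```

```text
9.45 G [30.2 80.2] [0.5841 0.1276 0.0696] F [-0.56 -0.18 -0.32] w 0.0002 q [-0.09  0.95 -0.36  1.77  0.6   0.54 -0.6 ]
top stop_top []
top stop_face []
top stop_pointer []
top saddle_gap []
side stop_top [(0.72, array([-240.2, -313.8])), (0.62, array([23.8, 49.5]))]
side stop_face [(0.51, array([-27.4,  33. ]))]
side stop_pointer []
side saddle_gap []
```

>>> step_arm --pt "0 -0.2 0 0 0" --pt "0 -0.4 0 0 0"

```text
clock: 10.15
eef_pos: [0.5847, 0.1248, 0.0697]
orientation: [-1.949, -2.463, -0.001]
ft_force: [-1.0, 1.5, -0.0]
width: 0.0007
gripper_force: 0.8
```

>>> step_arm --pt "0 -0.2 0 0 0" --pt "0 -0.3 0 0 0"

```text
clock: 10.35
eef_pos: [0.5856, 0.1212, 0.0697]
orientation: [-1.951, -2.462, -0.0]
ft_force: [-0.3, 1.9, 0.2]
width: 0.0004
gripper_force: 0.8
```

>>> step_arm --pt "0 -0.2 0 0 0" --pt "0 -0.2 0 0 0"

```text
clock: 10.55
eef_pos: [0.5862, 0.1188, 0.0697]
orientation: [1.951, 2.462, -0.0]
ft_force: [-0.3, 1.2, 0.0]
width: 0.0004
gripper_force: 0.3
```

>>> step_arm --pt "0 -0.2 0 0 0" --pt "0 -0.2 0 0 0"

```text
clock: 10.75
eef_pos: [0.5864, 0.1179, 0.0697]
orientation: [-1.95, -2.462, -0.001]
ft_force: [-1.3, 1.8, -0.0]
width: 0.0003
gripper_force: 1.4
```

>>> step_arm --pt "0 -0.2 0 0 0" --pt "0 -0.2 0 0 0"

```text
clock: 10.95
eef_pos: [0.5865, 0.1174, 0.0698]
orientation: [-1.948, -2.462, -0.003]
ft_force: [-2.1, 5.0, -0.5]
width: 0.0004
gripper_force: 2.7
```

>>> step_arm --pt "0 -0.2 0 0 0" --pt "0 -0.2 0 0 0"

```text
clock: 11.15
eef_pos: [0.5868, 0.1161, 0.0698]
orientation: [-1.947, -2.462, -0.004]
ft_force: [-3.4, 6.0, 0.6]
width: 0.0003
gripper_force: 3.1
```

>>> step_arm --pt "0 -0.2 0 0 0" --pt "0 -0.2 0 0 0"

```text
clock: 11.35
eef_pos: [0.5875, 0.1132, 0.0698]
orientation: [-1.948, -2.463, -0.003]
ft_force: [-1.6, 3.3, 1.1]
width: 0.0006
gripper_force: 2.3
```

>>> step_arm --pt "0 -0.1 0 0 0" --pt "0 -0.1 0 0 0" --pt "0 -0.1 0 0 0"

```text
clock: 11.65
eef_pos: [0.5885, 0.109, 0.0697]
orientation: [1.951, 2.46, -0.003]
ft_force: [-0.2, 0.0, 0.3]
width: 0.0006
gripper_force: 0.1
```

>>> step_arm --pt "0 -0.2 0 0 0" --pt "0 -0.2 0 0 0" --pt "0 -0.2 0 0 0"

```text
clock: 11.95
eef_pos: [0.5888, 0.1077, 0.0697]
orientation: [1.951, 2.461, -0.001]
ft_force: [-0.1, 0.0, -0.2]
width: 0.0005
gripper_force: 0.0
```

```bash
python3 -c "
from h import *
st()"
```

```text
11.95 G [30.2 59.7] [0.5888 0.1077 0.0697] F [-0.07  0.01 -0.18] w 0.0005 q [-0.05  0.95 -0.36  1.77  0.6   0.54 -0.57]
```

>>> step_arm --pt "0 1.5 0 0 0" --pt "0 2.5 0 -1 0" --pt "0 2.5 0 -5 0" --pt "0 2.5 0 -9 0" --pt "0 2.5 0 -13 0" --pt "0 -2 -3 -15 0" --pt "0 -7 -6 -15 0" --pt "0 -12 -6 -15 0" --pt "0 -17 -6 -15 0" --pt "0 -22 -6 -15 0" --pt "0 -27 -6 -15 0" --pt "0 -27 -6 -15 0"

```text
clock: 13.15
eef_pos: [0.5923, -0.1745, 0.22]
orientation: [1.958, 2.453, -0.005]
ft_force: [-1.3, -0.3, -0.4]
width: 0.0002
gripper_force: 0.0
```

```bash
python3 -c "
from h import *
st();go(-30,-210,.1)
for n in ('top','side'):
  p=look(n); save(p,n+'4.png',(170,95,350,230) if n=='top' else (140,130,270,270),4.2)
  for nm,z in dict(stop_top=.06,stop_face=.018,stop_pointer=.042,saddle_gap=.047,bar_tail=.018,bar_front=.018).items():
    print(n,nm,[(round(d['score'],2),toG(atz(p,d['uv'],z))) for d in viewer.landmark_of(nm,p)[:3]])
"
```

```text
13.15 G [ -30.8 -215.8] [ 0.5923 -0.1745  0.22  ] F [-1.26 -0.33 -0.41] w 0.0002 q [ 0.5   0.77 -0.54  1.62  0.49  0.88 -0.  ]
shift cm [ 0.63  0.08 11.99] roll to gauge y -0.41
top stop_top [(0.59, array([25.9, 26.7]))]
top stop_face [(0.73, array([-29.6,   5.2]))]
top stop_pointer [(0.72, array([60., 29.]))]
top saddle_gap [(0.6, array([62.6, 27.2]))]
top bar_tail [(0.92, array([-378.3,  -86.5])), (0.85, array([-138.5,  122. ])), (0.78, array([ -37. , -184.6]))]
top bar_front [(0.6, array([-230.9, -170.7])), (0.58, array([-289.3,  202.2])), (0.51, array([70.1, 24.3]))]
side stop_top [(0.87, array([25.6, 26.4]))]
side stop_face []
side stop_pointer [(0.67, array([56.7, 21.1]))]
side saddle_gap [(0.5, array([71. , 23.4]))]
side bar_tail [(0.92, array([-379.3,  -86.4])), (0.63, array([-144.2,  146.7])), (0.48, array([ -27.2, -189. ]))]
side bar_front [(0.72, array([-27.5, -69.8])), (0.72, array([-237.6, -175.4])), (0.65, array([-289.8,  204.3]))]
```

View pics/side4.png

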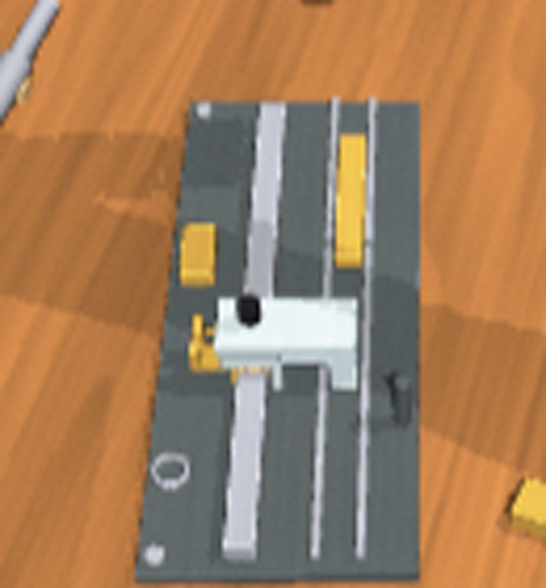

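The side view shows the stop at (285,335) seated over the saddle, with its pointer at the teeth (200,335). The bar is still at (350,200). Next I go down behind the bar's tail.

>>> step_arm --pt "0 0.2 0.1 4 -0.4" --pt "0 0.2 0.1 8 -0.4" --pt "0 0.2 0.1 12 -0.4" --pt "0 0.2 0.1 15 -0.4" --pt "0 0.2 0.1 16.5 -0.4" --pt "0 0.2 0.1 17.2 -0.4" --pt "0 0.2 0.1 17.6 -0.4" --pt "0 0.2 0.1 17.6 -0.4"

```text
clock: 14.65
eef_pos: [0.5932, -0.1659, 0.0445]
orientation: [1.941, 2.468, 0.001]
ft_force: [0.2, -1.0, 0.4]
width: 0.0006
gripper_force: 0.0
```

```bash
python3 -c "
from h import *
st();go(-30,-200,.0435)"
```

```text
14.65 G [ -27.9 -207.6] [ 0.5932 -0.1659  0.0445] F [ 0.19 -0.98  0.4 ] w 0.0006 q [ 0.41  1.01 -0.39  1.71  0.66  0.55 -0.15]
shift cm [ 0.76 -0.21  0.1 ] roll to gauge y 0.43
```

>>> step_arm --pt "0 0.3 -0.2 0.1 0.4" --pt "0 0.6 -0.2 0.1 0.4" --pt "0 0.9 -0.2 0.1 0.4" --pt "0 1.2 -0.2 0.1 0.4" --pt "0 1.4 -0.2 0.1 0.4"

```text
clock: 15.15
eef_pos: [0.5876, -0.153, 0.0431]
orientation: [1.95, 2.462, -0.001]
ft_force: [2.3, -2.4, 1.6]
width: 0.0003
gripper_force: 1.2
```

>>> step_arm --pt "0 0.2 0 0 0" --pt "0 0.4 0 0 0" --pt "0 0.6 0 0 0" --pt "0 0.8 0 0 0"

```text
clock: 15.55
eef_pos: [0.5856, -0.1451, 0.0428]
orientation: [1.951, 2.462, -0.0]
ft_force: [-0.1, -2.9, 2.4]
width: 0.0002
gripper_force: 1.4
```

>>> step_arm --pt "0 0.2 0 0 0" --pt "0 0.4 0 0 0" --pt "0 0.6 0 0 0" --pt "0 0.8 0 0 0"

```text
clock: 15.95
eef_pos: [0.5836, -0.1369, 0.0427]
orientation: [1.951, 2.463, -0.0]
ft_force: [0.3, -2.2, 2.3]
width: 0.0009
gripper_force: 1.4
```

```bash
python3 -c "
from h import *
st();go(-30,-150,.0435)
p=look('side')
save(p,'s5.png',(140,130,270,270),4.2)"
```

```text
15.95 G [ -30.7 -177.2] [ 0.5836 -0.1369  0.0427] F [ 0.32 -2.22  2.26] w 0.0009 q [ 0.36  1.   -0.36  1.76  0.66  0.51 -0.21]
shift cm [ 2.72  0.07 -0.08] roll to gauge y 0.04
```

View pics/s5.png

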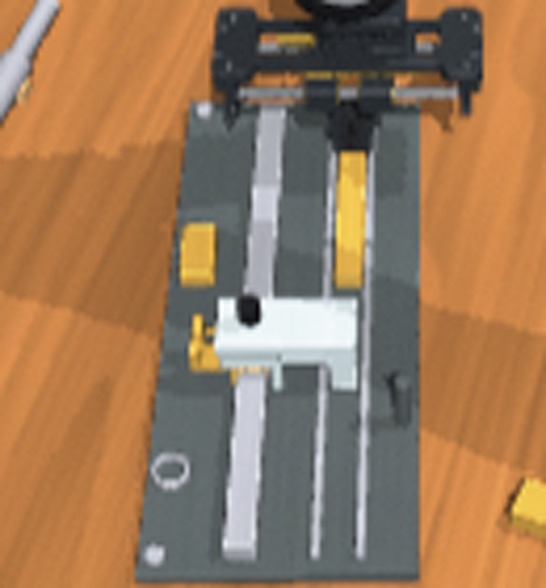

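The bar moves along in front of the fingers at (350,130). Its front at (350,285) is about 50 mm short of the stop's foot.

>>> step_arm --pt "0 0.3 0.05 -0.07 0" --pt "0 0.7 0.05 -0.07 0" --pt "0 1.1 0.05 -0.07 0" --pt "0 1.5 0.05 -0.07 0" --pt "0 1.9 0.05 -0.07 0" --pt "0 2.3 0.05 -0.07 0" --pt "0 2.7 0.05 -0.07 0" --pt "0 3.0 0.05 -0.07 0" --pt "0 3.3 0.05 -0.07 0" --pt "0 3.6 0.05 -0.07 0" --pt "0 3.8 0.05 -0.07 0" --pt "0 4.0 0.05 -0.07 0"

```text
clock: 17.2
eef_pos: [0.5749, -0.0979, 0.0434]
orientation: [1.951, 2.462, -0.0]
ft_force: [0.0, -2.1, -0.6]
width: 0.0005
gripper_force: 0.6
```

```bash
python3 -c "
from h import *
st()
p=look('side')
save(p,'s6.png',(195,155,245,225),8)
for nm,z in dict(stop_top=.06,bar_tail=.018,bar_front=.018).items():
    print(nm,[(round(d['score'],2),toG(atz(p,d['uv'],z))) for d in viewer.landmark_of(nm,p)[:3]])"
```

```text
17.2 G [ -30.2 -137.3] [ 0.5749 -0.0979  0.0434] F [ 0.04 -2.15 -0.58] w 0.0005 q [ 0.28  0.98 -0.34  1.82  0.66  0.46 -0.29]
stop_top [(0.72, array([24.3, 26.1]))]
bar_tail [(0.72, array([-373.4,  -76.8])), (0.6, array([ -30.1, -135.2]))]
bar_front [(0.77, array([-298.5,  196.6])), (0.63, array([-30.1,  -5.7])), (0.63, array([-232.6, -165.8]))]
```

View pics/s6.png

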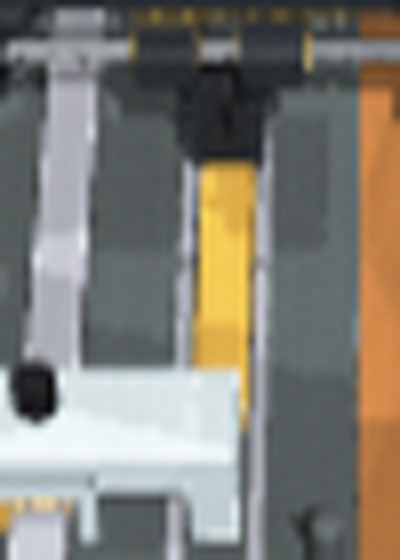

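The bar's front passes under the stop's arm at (215,370); it is roughly 10 mm short of the face. Now fine steps, watching the force.

>>> step_arm --pt "0 0.1 0 0 0" --pt "0 0.2 0 0 0" --pt "0 0.3 0 0 0" --pt "0 0.4 0 0 0" --pt "0 0.5 0 0 0"

```text
clock: 17.9
eef_pos: [0.5738, -0.0933, 0.0435]
orientation: [1.951, 2.462, -0.0]
ft_force: [0.3, -1.4, 0.3]
width: 0.0001
gripper_force: 0.9
```

>>> step_arm --pt "0 0.1 0 0 0" --pt "0 0.2 0 0 0"

```text
clock: 18.1
eef_pos: [0.5734, -0.0912, 0.0435]
orientation: [1.95, 2.462, -0.0]
ft_force: [0.3, -2.5, 0.4]
width: 0.0006
gripper_force: 1.0
```

>>> step_arm --pt "0 0.1 0 0 0" --pt "0 0.1 0 0 0"

```text
clock: 18.3
eef_pos: [0.5731, -0.0899, 0.0435]
orientation: [-1.95, -2.463, -0.0]
ft_force: [1.2, -1.5, 0.1]
width: 0.0006
gripper_force: 0.7
```

>>> step_arm --pt "0 0.1 0 0 0" --pt "0 0.1 0 0 0"

```text
clock: 18.5
eef_pos: [0.5729, -0.0891, 0.0435]
orientation: [1.95, 2.463, 0.0]
ft_force: [0.5, -2.3, 0.3]
width: 0.0005
gripper_force: 0.8
```

>>> step_arm --pt "0 0.1 0 0 0" --pt "0 0.1 0 0 0"

```text
clock: 18.7
eef_pos: [0.5727, -0.0882, 0.0435]
orientation: [1.95, 2.463, 0.0]
ft_force: [0.6, -1.9, -0.1]
width: 0.0003
gripper_force: 0.8
```

>>> step_arm --pt "0 0.1 0 0 0" --pt "0 0.1 0 0 0"

```text
clock: 18.9
eef_pos: [0.5724, -0.0873, 0.0434]
orientation: [1.95, 2.463, -0.0]
ft_force: [0.6, -2.6, 0.4]
width: 0.0004
gripper_force: 1.0
```

>>> step_arm --pt "0 0.1 0 0 0" --pt "0 0.1 0 0 0"

```text
clock: 19.1
eef_pos: [0.5723, -0.0869, 0.0435]
orientation: [1.951, 2.462, -0.001]
ft_force: [0.9, -3.3, 0.7]
width: 0.0
gripper_force: 1.8
```

```bash
python3 -c "
from h import *
for i in range(3):
  st(); p=look('side')
for nm,z in dict(stop_top=.06,bar_tail=.018).items():
    print(nm,[(round(d['score'],2),toG(atz(p,d['uv'],z))) for d in viewer.landmark_of(nm,p)[:3]])"
```

```text
19.1 G [ -30.3 -126. ] [ 0.5723 -0.0869  0.0435] F [ 0.95 -3.34  0.74] w 0.0 q [ 0.26  0.98 -0.33  1.83  0.67  0.45 -0.31]
19.15 G [ -30.3 -126. ] [ 0.5723 -0.0869  0.0435] F [ 0.51 -3.29  0.5 ] w 0.0005 q [ 0.26  0.98 -0.33  1.83  0.67  0.45 -0.31]
19.2 G [ -30.3 -125.9] [ 0.5723 -0.0869  0.0434] F [ 0.86 -4.22  1.72] w -0.0001 q [ 0.26  0.98 -0.33  1.83  0.67  0.45 -0.31]
stop_top [(0.63, array([25.6, 26.8]))]
bar_tail [(0.86, array([-372.1,  -65.3])), (0.63, array([-147.7,  136.3])), (0.49, array([ -28. , -122.3]))]
```

>>> step_arm --pt "0 0.05 0 0 0" --pt "0 0.05 0 0 0" --pt "0 0.05 0 0 0"

```text
clock: 19.65
eef_pos: [0.5721, -0.0867, 0.0435]
orientation: [1.951, 2.461, -0.001]
ft_force: [0.6, -4.6, 1.3]
width: 0.0004
gripper_force: 2.6
```

>>> step_arm --pt "0 -0.5 0 0 0" --pt "0 -2 0 0 0" --pt "0 -4 0 0 0" --pt "0 -4 0 -4 0" --pt "0 -4 0 -9 0" --pt "0 -4 0 -14 0" --pt "0 -8 -2 -16 0" --pt "0 -12 -5 -16 0" --pt "0 -16 -8 -16 0" --pt "0 -20 -10 -16 0" --pt "0 -20 -10 -16 0" --pt "0 -20 -10 -16 0"

```text
clock: 20.85
eef_pos: [0.5197, -0.3048, 0.2031]
orientation: [-1.954, -2.459, -0.001]
ft_force: [0.3, 0.7, 0.6]
width: 0.0
gripper_force: 0.0
```

```bash
python3 -c "
from h import *
st()
for n in ('top','side'):
  p=look(n); 
  im=p['frame'][110:230,170:350] if n=='top' else p['frame'][150:250,150:260]
  cv2.imwrite('pics/f_%s.png'%n,cv2.cvtColor(cv2.resize(im,(560,373) if n=='top' else (600,545),interpolation=cv2.INTER_CUBIC),cv2.COLOR_RGB2BGR))
  for nm,z in dict(stop_top=.06,stop_face=.018,stop_pointer=.042,saddle_gap=.047,bar_tail=.018,bar_front=.018).items():
    print(n,nm,[(round(d['score'],2),toG(atz(p,d['uv'],z))) for d in viewer.landmark_of(nm,p)[:3]])"
```

```text
20.85 G [-131.2 -326. ] [ 0.5197 -0.3048  0.2031] F [0.31 0.72 0.61] w 0.0 q [ 0.76  0.78 -0.55  1.68  0.52  0.83  0.2 ]
top stop_top [(0.74, array([38.4, 22.5]))]
top stop_face [(0.78, array([-20.9,   6.8]))]
top stop_pointer [(0.79, array([59.2, 25.4])), (0.74, array([32.6, 24.4]))]
top saddle_gap [(0.57, array([69.8, 23.9])), (0.28, array([-103. ,  336.7]))]
top bar_tail [(0.78, array([-370.4,  -96.2])), (0.69, array([ -34.9, -114. ])), (0.62, array([-132.8,  132.4]))]
top bar_front [(0.85, array([-31.3,   8.4])), (0.7, array([-238. , -178.4])), (0.67, array([-298.7,  198.1]))]
side stop_top [(0.77, array([32.6, 20. ])), (0.18, array([63.8, 30.1]))]
side stop_face [(0.89, array([-29.7,   2.4])), (0.64, array([ -28.6, -119.8])), (0.2, array([37.9, -8.6]))]
side stop_pointer [(0.6, array([58. , 26.8]))]
side saddle_gap [(0.42, array([70.1, 20.5]))]
side bar_tail [(0.93, array([-147.2,  129.6])), (0.62, array([-366.3,  -81.2])), (0.56, array([ -28.7, -114.9]))]
side bar_front [(0.97, array([-291.6,  206.4])), (0.71, array([-237. , -171.4]))]
```

View pics/f_top.png

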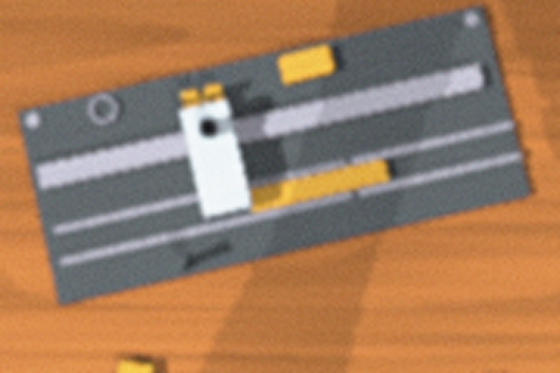

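View pics/f_side.png

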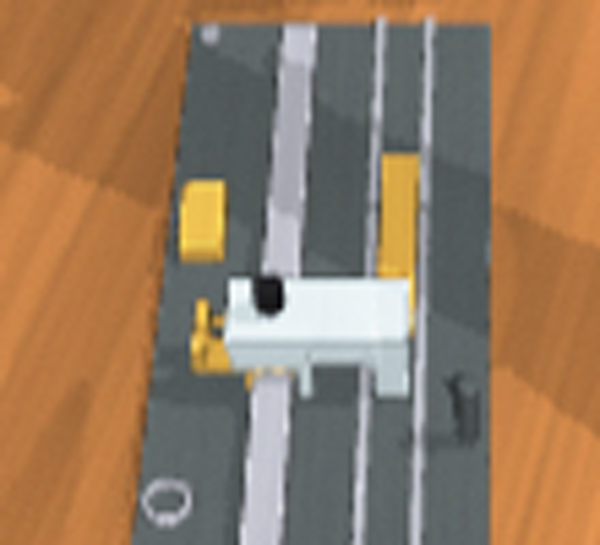

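The stop is still seated: its block at top (213,155) lines up with the teeth gap at (200,92). The bar at (320,185) rests against its foot, and the arm is clear.

```bash
python3 -c "
from h import *
print(ctrl.hand_in())"
```

```text
the job is handed in; nothing more can be done
None
```

I pushed the stop into the saddle groove, where it snapped home, then pushed the bar up against the stop's foot and handed the job in at about 21 s with the arm clear. The final pictures show the stop still lined up with the saddle gap; no verdict was returned.

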